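Lift a rinsed drip collar out of the draining tray with tongs

TASK

Two felt-lined bottle drip collars lie rinsed on the wire grid of the draining tray; the smaller one is wanted and must not be touched by hand. Take the spring tongs out of the oak pot, put one jaw down through the hole of the smaller collar with the other jaw outside it, close the tongs on the collar's wall and lift it straight out. Finish while still holding it, pinched still in the tongs a good 10 cm above the tray so that it can drip into it; touch neither collar with the gripper itself and leave the large collar, the brass stopper and the loose cork where they are.

Things in the scene. Friction and masses are not known exactly. Their poses are not given: they have to be found in the camera images.
- tongs: Spring tongs of 14 mm wide steel strip, 140 mm tall, 64 g, upright in the oak pot, bow up, jaw tips on the pot's floor. Origin: midway between the open tips, at their lower ends; z up (bow's top at 140 mm), y the line along which the jaws close. Squeeze the arms together along y, best with the TCP at z = 100 mm and the fingertips near 80 mm, so that the bow stays free below the palm.
- jaw_a: the tongs' arm on their +y side: origin at its hinge at the bow's end (y = +10, z = 130 mm), axes as the tongs' when open. Lower 25 mm: upright jaw, 12 mm wide (x), 3 mm thick (y). Both arms move together and spring open; open, they are 40 mm apart over the outsides at z = 80 mm and the gap between the jaws is 36 mm; at a gap of 8 mm the outsides are 29 mm apart at z = 80 mm
- jaw_b: the same arm on the -y side. Each mm squeezed off the width at z = 80 mm narrows the gap by about 2.5 mm: fingers held at 37 mm opening carry the tongs with the gap still about 28 mm. Closing them fully takes about 5 N; about 20 N then holds a collar firmly
- jaw_a_tip (a point): lower end of jaw_a, at the middle of its thickness and width
- jaw_b_tip (a point): lower end of jaw_b, at the middle of its thickness and width
- tongs_pot: turned round oak pot that holds the tongs, fixed, 68 mm outside diameter, 56 mm high, bore about 50 mm, floor 10 mm up. Origin: centre of its underside, z up
- tray: dark steel draining tray, fixed on the barrel's glass top (its surface is at world z = 12.5 mm), 190 (x) x 105 (y) mm, rim 16 mm high; the bright wire grid in it carries things 8 mm above its underside. Origin: centre of its underside, z up, x along its long side. Three things stand roughly in a row along its x axis, some 58 mm apart, in any order: small collar, large collar, brass stopper
- collar_small: the wanted drip collar: a plain steel ring lined with grey felt, lying flat; 44 mm outside diameter, hole 28 mm, wall 8 mm, 16 mm high, about 35 g. Wider than the tongs open, so it can only be taken by its wall. Origin: centre of the ring at its underside, z along the ring's axis (up)
- collar_large: like it but 58 mm outside diameter, hole 40 mm, 16 mm high; stays. Origin: centre at its underside
- brass_stopper: brass T stopper standing on its head, 42 mm diameter, 38 mm high; stays. Origin: centre of its underside
- cork: used cork lying on the barrel near the pot, 24 mm diameter, 44 mm long; stays. Origin: under its middle

How it is judged:
On the way, in this order (a step that is already met when the one before it is completed fails the run):
1. the tongs, held by the fingers, are lifted clear of the pot (z of each of jaw_a_tip, jaw_b_tip in the frame of tongs_pot above 0.058 m and contact force between the fingers and tongs above 0.3 N), for 0.1 s.
2. one jaw is down through the hole of the small collar on the tray, the other jaw outside it (z of collar_small in the frame of tray below 0.014 m and ((horizontal distance between jaw_a_tip and collar_small below 0.0135 m and z of each of jaw_a_tip, jaw_b_tip in the frame of collar_small below 0.012 m and horizontal distance between jaw_b_tip and collar_small above 0.0225 m) or (horizontal distance between jaw_b_tip and collar_small below 0.0135 m and z of each of jaw_b_tip, jaw_a_tip in the frame of collar_small below 0.012 m and horizontal distance between jaw_a_tip and collar_small above 0.0225 m))), for 0.1 s.
At the end, for the whole second after the job is handed in: The fingers hold the tongs, both jaws press on the small collar (over 0.3 N each); it is still (under 3 cm/s), centred over the tray's area, more than 85 mm above the tray's underside, untouched by the arm. The large collar and the stopper are within 15 mm of their start (z of collar_small in the frame of tray above 0.085 m and x of collar_small in the frame of tray between -0.095 and 0.095 m and y of collar_small in the frame of tray between -0.0525 and 0.0525 m and contact force between each of jaw_a, jaw_b and collar_small above 0.3 N and contact force between the fingers and tongs above 1 N and contact force between the arm and collar_small below 0.1 N and linear speed of collar_small below 0.03 m/s and z of collar_large in the frame of tray below 0.014 m and distance of each of collar_large, brass_stopper from where it was at the start of the episode below 0.015 m and angle between brass_stopper's own z axis and vertical below 0.2 rad); the arm keeps its last pose, push and grip.
It fails at once if the gripper itself touches a collar (contact force between any of the arm, the fingers and collar_small above 0.3 N or contact force between any of the arm, the fingers and collar_large above 0.3 N).
It fails at once if the large collar, the stopper or the cork is pushed from its place (distance of any of collar_large, brass_stopper from where it was at the start of the episode above 0.02 m or distance of cork from where it was at the start of the episode above 0.03 m).
It also fails if it takes over 48 s, if anything falls off the work surface, if the arm or the gripper's body presses on something with over 40 N, if the wrist force passes 120 N, or if a joint passes its speed limit or range.

ROBOT

A 6-joint arm with a two-finger parallel gripper is mounted at the origin on a cart in front of the work surface, level with it; the furniture and walls round the work are solid. World frame = base frame: x ahead of the robot, y to its left, z up, the work surface at z = 0. Lengths are in m, angles in rad, forces in N, time in s.
With the tool pointing down it reaches from about 0.35 to 0.975 m from the base axis. Payload 4.9 kg.
Tool frame: the origin (TCP) lies between the finger pads, 19 mm behind the fingertips; this is the grasp point; z points along the fingers, y is the line along which they close (so a half turn about z gives the same grasp; the last joint's range is limited). The gripper opens to 85 mm and grips with 20 to 120 N. Pads are 22 mm wide; open, the fingers measure 114 mm over their backs; the gripper's body (76 mm by 85 mm) begins 54 mm behind the grasp point. The pads swing forward as they close: fully open they stand 13 mm farther back than shut.
Start: joints at [-1.221, 0.053, 1.613, -0, 1.476, -0.119], TCP at [0.282, -0.558, 0.25] pointing down, gripper open.
Joint ranges: [-3.01, 3.01], [-1.01, 2.22], [0.06, 2.58], [-1.02, 4.17], [0.09, 2.62], [-3.14, 3.14]. Speed limits (rad/s): [2.57, 2.57, 3.14, 3.14, 3.14, 3.14].

INTERFACE

Orientations are given as a unit quaternion [w, x, y, z].
In Python, from plant import manip gives the robot as it stands.
- The arm moves only by the tool move_arm, never from a script. Its argument "increments" is one flat list of numbers, 5 for each row, row after row: the shift along the tool's x, y, z in mm, then the turn about the tool's z in rad, then the opening, from 0 (shut) to 1 (fully open). In form: [tx, ty, tz, spin, jaw, tx, ty, tz, spin, jaw, ...]. A call has 1 to 8 rows; each row shifts and turns the commanded pose from where the row before left it, along the tool's axes as they then stand; what a row does not reach is not made up. A row lasts 1/12 s, in which the tool goes at most 41.7 mm and 7.16 degrees, less where a joint would pass 70% of its speed; a pose out of reach is approached as far as the arm can. A call with a gripper value outside its range is refused whole. The fingers move at their own pace and stop on an object; the grip force is fixed at half the most. Time passes only in rows, so rows that do not move let the fingers close. It gives the time, the measured TCP pose, the force, the opening and the grip force at its end, in the units of the state.
- manip.state(): the state, without advancing time (a new reading comes with each control period).
- manip.grab_frame(name): name is "side" or "top" or "wrist"; returns a dict with "image" (400x640x3 uint8, blue, green, red), "fov_y" (degrees; the focal length in pixels is half the picture's height over the tangent of half this angle, whatever the lens; pixels are square), "cx", "cy" (the principal point, pixels), "eye" and "rotation" of the camera in the world; the wrist camera has in their place "T_tool_cam" (4x4, takes a point from camera to tool coordinates, whose origin is the TCP and whose axes are the flange's). Camera axes: x right, y down, z forward; pixel columns grow to the right and rows downward; lengths in m; the calibration is good to about 2 mm. A picture is of the moment at which its call begins: read the wrist's pose just before it. There is no depth.
- manip.job_done(): hands the job in; it is judged then, once.
The state is a dict: "time": time; "joint_pos": joint angles; "joint_vel": joint speeds; "joint_efforts": joint torques, N m; "tool_pos": TCP position; "tool_rot": TCP orientation; "contact_force": force on the tool from outside, world axes, zero at the start; "ft_torque": the same for the moment, N m; "gripper_width": opening from 0.0 (shut) to 1.0 (fully open); "grasp_force": force on a finger pad.
Only numpy, scipy, OpenCV 4.12 (cv2) and the standard library are available. Lean on these libraries where they do the work, as an engineer would, in place of code of your own. Each camera call takes 0.05 s, during which the arm holds its last target. There are 200 camera calls.

## Working session

There is one attempt and no reset: what is moved stays moved. The work goes in short steps, Python scripts to look and compute and a tool call to move; the robot and the scene stay as the last step left them, time stands still between calls to the robot, and variables do not carry over. Pictures are saved under pics/ and viewed, at most 13 in all, crops included, and the job is handed in when it is done.

Besides the shell and the picture viewer there is one more tool, called after "Call:" by a JSON object that holds its "api" and its "payload", one argument or row to a line. move_arm: Moves the arm, as the interface text tells. Its arguments: {"type":"object","properties":{"increments":{"type":"array"}},"required":["increments"]}

```bash
mkdir -p pics; cat > h.py <<'E'
from plant import manip
import numpy as np, cv2
from scipy.spatial.transform import Rotation as R
def grab(n,f=None):
    s=manip.state(); d=manip.grab_frame(n)
    im=np.array(d["image"]); K=200/np.tan(np.radians(d["fov_y"])/2)
    if n=="wrist":
        q=s["tool_rot"]; T=np.eye(4); T[:3,:3]=R.from_quat([q[1],q[2],q[3],q[0]]).as_matrix(); T[:3,3]=s["tool_pos"]
        C=T@np.array(d["T_tool_cam"]); eye,rot=C[:3,3],C[:3,:3]
    else: eye,rot=np.array(d["eye"]),np.array(d["rotation"])
    if f: cv2.imwrite("pics/"+f,im); np.savez("pics/"+f[:-4]+".npz",K=K,c=[d["cx"],d["cy"]],eye=eye,rot=rot)
    return im,K,(d["cx"],d["cy"]),eye,rot
def ray(f,u,v,z):
    d=np.load("pics/"+f+".npz"); r=d["rot"]@np.array([(u-d["c"][0])/d["K"],(v-d["c"][1])/d["K"],1])
    e=d["eye"]; return e+r*(z-e[2])/r[2]
def proj(f,p):
    d=np.load("pics/"+f+".npz"); c=d["rot"].T@(np.array(p)-d["eye"]); return c[:2]/c[2]*d["K"]+d["c"]
E
python3 - <<'E'
from h import *
for n in("top","side","wrist"):
    a=grab(n,n+"0.png"); print(n,a[1],a[2],a[3],a[4].round(3).tolist())
print(manip.state())
E
```

```text
top 514.2322563962103 (317.5940753383835, 198.92719688720817) [0.48448426 0.11421212 1.07832247] [0.025, -0.701, 0.712, -0.033]
side 405.5637517963381 (317.8474490823155, 190.30533878142313) [0.5423428  0.8350921  0.58620312] [-0.001, -0.005, 0.877, -0.48]
wrist 308.3991277880398 (313.7524980279912, 204.22279326658972) [ 0.3486889  -0.52383575  0.37304292] [[0.451, -0.854, -0.259], [-0.892, -0.433, -0.128], [-0.002, 0.289, -0.957]]
{'time': 0.15, 'joint_pos': array([-1.22103318e+00,  5.32060343e-02,  1.61401734e+00,  4.46439280e-05,
        1.47601288e+00, -1.18976293e-01]), 'joint_vel': array([ 0.00128631, -0.00077167, -0.00364521, -0.00083769,  0.00116609,
       -0.0020156 ]), 'joint_efforts': array([ 1.22129120e-03, -3.94240594e+01, -3.70721126e+01, -8.59748343e-05,
        4.65233563e-03,  1.05597860e-05]), 'tool_pos': array([ 0.28221154, -0.55712549,  0.24902176]), 'tool_rot': array([-8.18892130e-04,  9.72661071e-01,  2.32227831e-01, -7.25476460e-05]), 'contact_force': array([ 0.32391244, -0.03207161,  0.54264344]), 'ft_torque': array([ 0.0212194 , -0.03479029, -0.0403801 ]), 'grasp_force': 0.0, 'gripper_width': 1.0016506724506729}
```

View pics/top0.png

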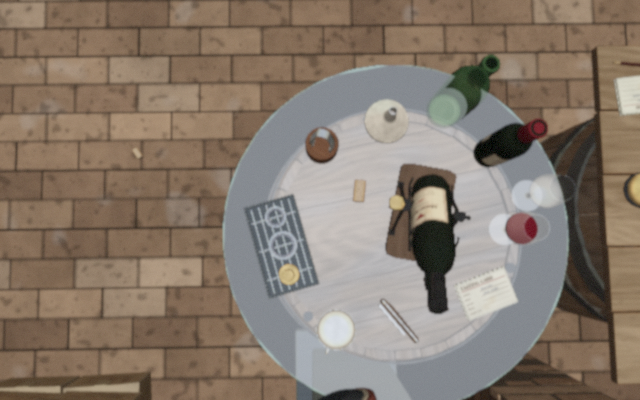

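View pics/side0.png

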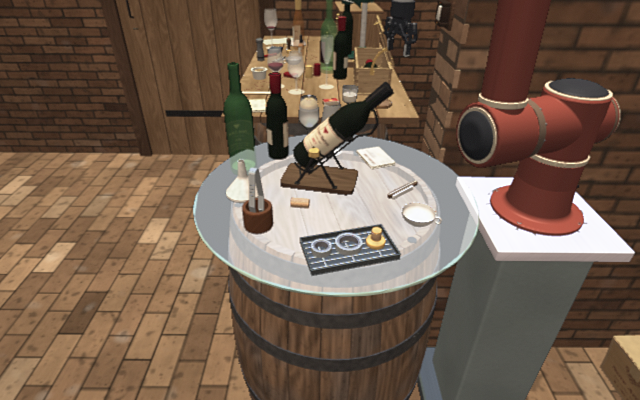

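The top view shows the pot at (322,144) with the tongs in it, the small collar at (274,216), the large one at (284,244), the stopper at (289,273) and the cork at (359,190). The rotation comes as a quaternion, so I'll fix the helper.

```bash
sed -i 's/eye,rot=np.array(d\["eye"\]),np.array(d\["rotation"\])/eye=np.array(d["eye"]); q=d["rotation"]; rot=R.from_quat([q[1],q[2],q[3],q[0]]).as_matrix()/' h.py
python3 - <<'E'
from h import *
top,*_=grab("top","top1.png"); side,*_=grab("side","side1.png")
for n,u,v,z in [("pot",322,144,.0685),("small",274.5,215.5,.0365),("large",284,244,.0365),("stop",289,273,.06),("cork",359,190,.03)]: print(n,ray("top1",u,v,z).round(3))
for c in [(246,206),(287,193),(318,284),(269,298)]: print("traycorner",ray("top1",*c,.0285).round(3))
a=cv2.resize(top[110:310,235:385],None,fx=3.9,fy=3.9,interpolation=cv2.INTER_CUBIC)[:600]
a=cv2.resize(top[115:235,235:355],(600,600),interpolation=cv2.INTER_CUBIC)
cv2.imwrite("pics/c1.png",a)
E
```

```text
pot [0.677 0.092 0.068]
small [0.538 0.19  0.036]
large [0.48  0.171 0.036]
stop [0.423 0.16  0.06 ]
cork [0.588 0.017 0.03 ]
traycorner [0.558 0.248 0.028]
traycorner [0.584 0.164 0.028]
traycorner [0.398 0.103 0.028]
traycorner [0.372 0.203 0.028]
```

View pics/c1.png

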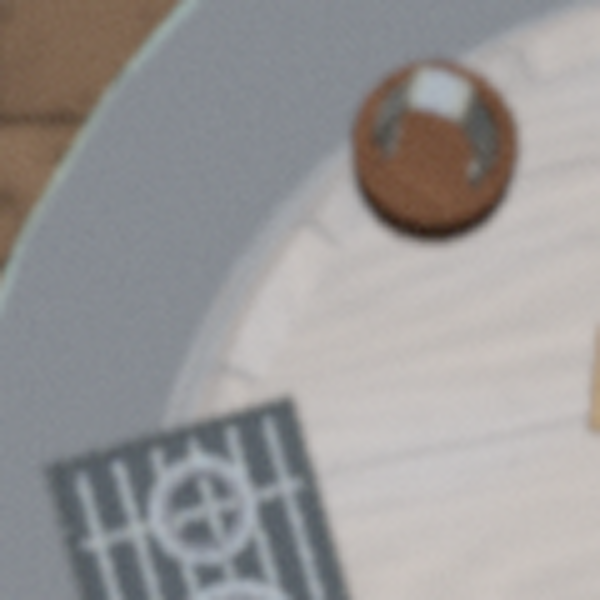

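The crop shows the tongs' bow at crop (440,90), with arms running roughly left to right in the image, and the small collar at crop (205,505). I'll rise and carry the wrist camera over.

Call:
{"api": "move_arm", "payload": {
  "increments": [0,0,-40,0,1,0,0,-40,0,1,0,0,-40,0,1,0,0,-40,0,1,0,0,-40,0,1,0,0,-40,0,1,34,-21,0,0,1,34,-21,0,0,1]
}}

```text
time: 0.92
tool_pos: [0.3239, -0.4902, 0.4938]
tool_rot: [0.003, 0.973, 0.231, 0.001]
contact_force: [0.8, -0.6, -0.7]
gripper_width: 1.001
grasp_force: 0.0
```

Call:
{"api": "move_arm", "payload": {
  "increments": [34,-21,0,0,1,34,-21,0,0,1,34,-21,0,0,1,34,-21,0,0,1,34,-21,0,0,1,34,-21,0,0,1,34,-21,0,0,1,34,-21,0,0,1]
}}

```text
time: 1.58
tool_pos: [0.4914, -0.2147, 0.49]
tool_rot: [0.0, 0.973, 0.232, 0.0]
contact_force: [1.6, 0.1, 0.2]
gripper_width: 0.998
grasp_force: 0.0
```

Call:
{"api": "move_arm", "payload": {
  "increments": [34,-21,0,0,1,34,-21,0,0,1,34,-21,0,0,1,34,-21,0,0,1,34,-21,0,0,1,34,-21,0,0,1,34,-21,0,0,1,34,-21,0,0,1]
}}

```text
time: 2.25
tool_pos: [0.6582, 0.0582, 0.4899]
tool_rot: [0.0, 0.973, 0.232, -0.0]
contact_force: [1.1, -0.5, -0.1]
gripper_width: 0.998
grasp_force: 0.0
```

Call:
{"api": "move_arm", "payload": {
  "increments": [34,-21,0,0,1,0,0,30,0.11,1,0,0,40,0.11,1,0,0,40,0.11,1,0,0,40,0.11,1,0,0,40,0.11,1,0,0,40,0.11,1,0,0,0,0,1]
}}

```text
time: 2.92
tool_pos: [0.6733, 0.0902, 0.2476]
tool_rot: [0.001, 0.995, -0.096, -0.009]
contact_force: [-0.4, -0.2, -2.2]
gripper_width: 1.002
grasp_force: 0.0
```

```bash
python3 - <<'E'
from h import *
s=manip.state(); print(s["tool_pos"],s["tool_rot"],s["joint_pos"].round(2)); im,*_=grab("wrist","w1.png")
E
```

```text
[0.67326193 0.09018672 0.24761976] [ 0.00114634  0.99530907 -0.09627667 -0.00945249] [ 0.02  0.19  1.47 -0.    1.5   1.79]
```

View pics/w1.png

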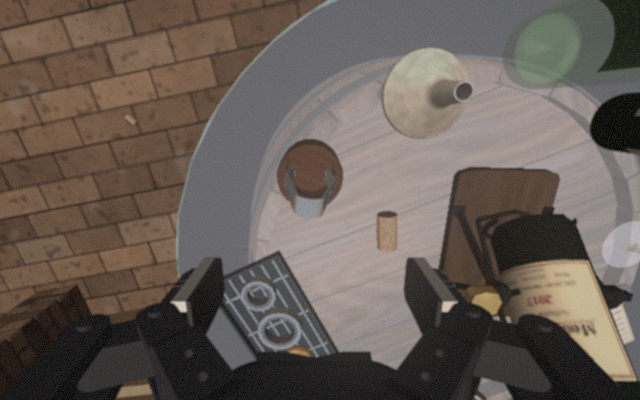

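The wrist view shows the pot at (310,172) with the bow at (309,205), the fingers either side, and the cork at (387,230). I'll zoom in to measure the tongs.

```bash
python3 - <<'E'
from h import *
im=cv2.imread("pics/w1.png")
cv2.imwrite("pics/c2.png",cv2.resize(im[130:230,260:360],(600,600),interpolation=cv2.INTER_CUBIC))
p0=np.array([.677,.092,.0125])
print("pot rim proj",proj("w1",p0+[0,0,.056]), "pot from img",ray("w1",310,172,.0685), "bow",ray("w1",309,208,.1625), "bow from top",ray("top1",323,133,.1625))
E
```

```text
pot rim proj [311.01446371 181.36869371] pot from img [0.68657772 0.09112643 0.0685    ] bow [0.68049965 0.09232481 0.1625    ] bow from top [0.67922961 0.09177884 0.1625    ]
```

View pics/c2.png

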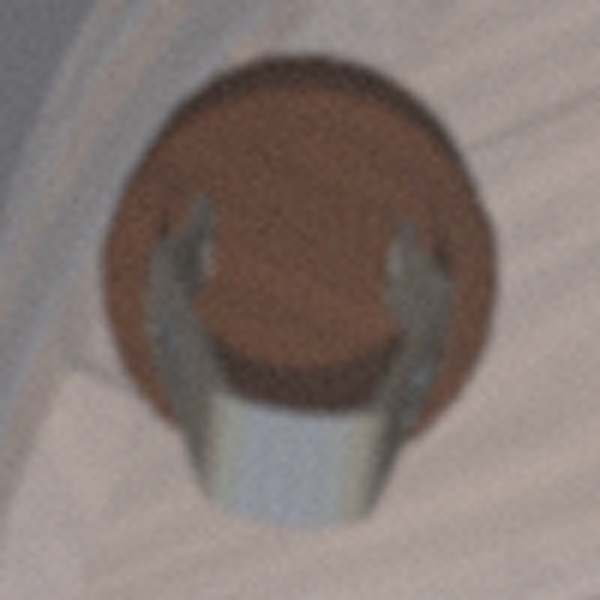

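The crop shows the bow's quad at about (215,393), (385,405), (370,525), (205,505). The jaws reach the floor near (205,205) and (408,228), so the tongs are turned about 5 degrees in this view.

```bash
python3 - <<'E'
from h import *
f=lambda u,v,z:ray("w1",260+u/6-.4,130+v/6-.4,z)[:2]
for a,b,z in [((215,393),(385,405),.15),((205,505),(370,525),.15),((205,205),(408,228),.0225),((150,265),(450,290),.0475)]:
    p,q=f(*a,z),f(*b,z); d=q-p; print(p.round(4),q.round(4),((p+q)/2).round(4),np.linalg.norm(d).round(4),np.degrees(np.arctan2(d[1],d[0])).round(1))
print("bow",f(293,458,.1615))
q=manip.state()["tool_rot"]; M=R.from_quat([q[1],q[2],q[3],q[0]]).as_matrix(); print(M.round(3).tolist(),np.degrees(np.arctan2(M[1,1],M[0,1])), manip.state()["tool_pos"])
E
```

```text
[0.6883 0.1012] [0.6827 0.0808] [0.6855 0.091 ] 0.0211 -105.4
[0.6741 0.1055] [0.6674 0.0856] [0.6708 0.0955] 0.0211 -108.5
[0.69   0.1096] [0.6783 0.0727] [0.6841 0.0911] 0.0388 -107.7
[0.6856 0.1191] [0.6708 0.0676] [0.6782 0.0933] 0.0536 -106.0
bow [0.68177432 0.09249201]
[[0.982, -0.188, -0.013], [-0.188, -0.982, -0.0], [-0.012, 0.003, -1.0]] -100.82511813894749 [0.67523701 0.09020155 0.25303028]
```

Call:
{"api": "move_arm", "payload": {
  "increments": [0,0,0,0.11,1,3,-3,0,0,1,0,0,25,0,1,0,0,25,0,1,0,0,25,0,1,0,0,25,0,1,0,0,0,0,1,0,0,0,0,1]
}}

```text
time: 3.63
tool_pos: [0.6829, 0.0924, 0.1613]
tool_rot: [-0.0, 0.989, -0.149, 0.0]
contact_force: [0.3, 0.1, 0.4]
gripper_width: 0.998
grasp_force: 0.0
```

```bash
python3 - <<'E'
from h import *
for i in range(3): s=manip.state(); im,*_=grab("wrist","w2.png")
print(s["tool_pos"],s["tool_rot"],s["contact_force"])
cv2.imwrite("pics/c3.png",cv2.resize(im[120:400,100:540],(800,509)))
E
```

```text
[0.6843208  0.09238149 0.16408573] [-5.14694763e-04  9.88805171e-01 -1.49185941e-01  2.76099630e-03] [ 0.18362347 -0.51765947  0.08888302]
```

View pics/c3.png

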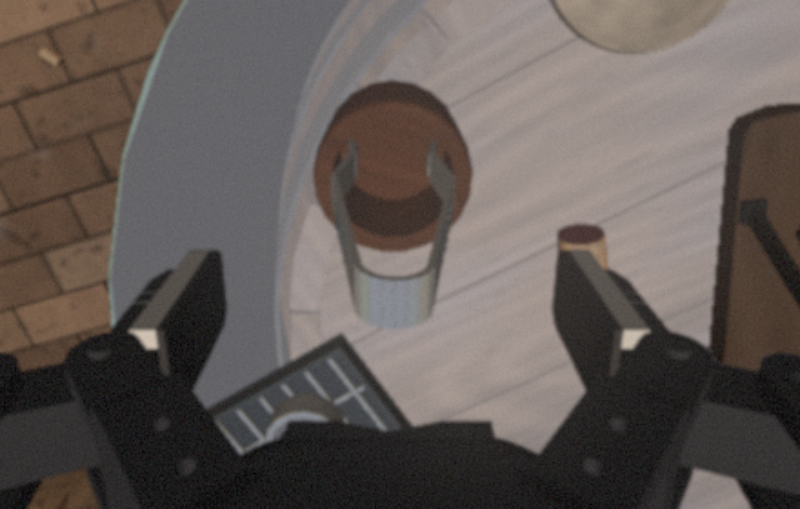

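The tongs now sit square to the tool: bow centre at crop (394,300), both jaws level, fingers on both sides. Next I'll check the remaining offset.

```bash
python3 - <<'E'
from h import *
a=[manip.state()["tool_pos"]]
b=ray("w2",316.7,285,.16); print(b)
for i in range(3): grab("wrist"); a.append(manip.state()["tool_pos"])
print(np.array(a).round(4))
s=manip.state();q=s["tool_rot"]; M=R.from_quat([q[1],q[2],q[3],q[0]]).as_matrix(); print(M.T@(b-s["tool_pos"]))
E
```

```text
[0.67996081 0.09281416 0.16      ]
[[0.6844 0.0924 0.1643]
 [0.6841 0.0924 0.1639]
 [0.6838 0.0923 0.1634]
 [0.6834 0.0923 0.1627]]
[-0.00347363  0.00054096  0.00265958]
```

Call:
{"api": "move_arm", "payload": {
  "increments": [-2,0,12,0,1,0,0,13,0,1,0,0,12,0,1,0,0,0,0,1,0,0,0,0,1,0,0,0,0,0.6,0,0,0,0,0.6,0,0,0,0,0.5]
}}

```text
time: 4.6
tool_pos: [0.6808, 0.0929, 0.1239]
tool_rot: [-0.0, 0.989, -0.15, 0.001]
contact_force: [0.1, 0.2, -0.1]
gripper_width: 0.604
grasp_force: 0.0
```

Call:
{"api": "move_arm", "payload": {
  "increments": [0,0,0,0,0.46,0,0,0,0,0.44,0,0,0,0,0.42,0,0,0,0,0.42,0,0,0,0,0.42,0,0,0,0,0.42,0,0,0,0,0.42,0,0,0,0,0.42]
}}

```text
time: 5.27
tool_pos: [0.6808, 0.0929, 0.1238]
tool_rot: [-0.0, 0.989, -0.15, 0.001]
contact_force: [0.6, 1.2, 5.3]
gripper_width: 0.424
grasp_force: 4.0
```

Call:
{"api": "move_arm", "payload": {
  "increments": [0,0,-5,0,0.42,0,0,-10,0,0.42,0,0,-15,0,0.42,0,0,-20,0,0.42,0,0,-20,0,0.42,0,0,-20,0,0.42,0,0,-15,0,0.42,0,0,-10,0,0.42]
}}

```text
time: 5.93
tool_pos: [0.681, 0.0928, 0.2415]
tool_rot: [-0.0, 0.989, -0.15, 0.002]
contact_force: [0.3, 1.2, -1.1]
gripper_width: 0.422
grasp_force: 1.9
```

```bash
python3 - <<'E'
from h import *
for i in range(4): s=manip.state(); im,*_=grab("wrist","w3.png")
side,*_=grab("side","side3.png")
print(s["tool_pos"],s["tool_rot"],s["contact_force"],s["gripper_width"],s["grasp_force"])
a=cv2.resize(im[100:400,100:540],(440,300)); b=cv2.resize(side[90:290,190:430],(360,300),interpolation=cv2.INTER_CUBIC)
cv2.imwrite("pics/c4.png",np.hstack([a,b]))
E
```

```text
[0.68058094 0.09281019 0.2390489 ] [-1.24041365e-04  9.88678661e-01 -1.50046093e-01  8.12059050e-04] [-0.97252587 -0.0091561  -0.1992145 ] 0.4174186354659779 1.8861271440982819
```

View pics/c4.png

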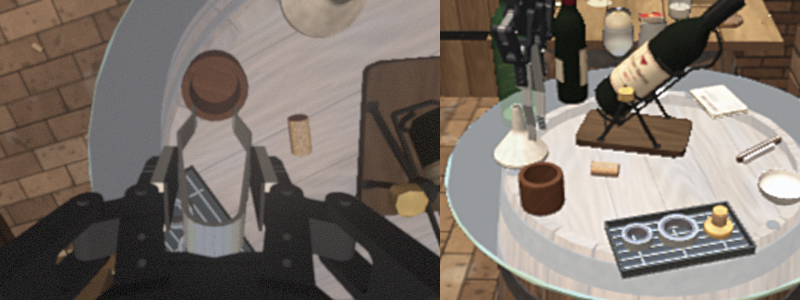

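The tongs are held clear of the pot, square, with both jaw tips visible at about (190,118) and (235,118) in the left crop; nothing else has moved. Moving them over the small collar.

Call:
{"api": "move_arm", "payload": {
  "increments": [-20,-7,-5,0,0.42,-30,-12,-5,0,0.42,-35,-13,0,0,0.42,-35,-13,0,0,0.42,-30,-12,0,0,0.42,-24,-9,0,0,0.42,0,0,0,-0.09,0.42,0,0,0,-0.09,0.42]
}}

```text
time: 6.85
tool_pos: [0.5316, 0.2084, 0.2461]
tool_rot: [0.0, 0.998, -0.057, -0.001]
contact_force: [0.2, -0.7, -0.3]
gripper_width: 0.423
grasp_force: 1.9
```

Call:
{"api": "move_arm", "payload": {
  "increments": [0,0,0,-0.09,0.42,0,0,0,-0.09,0.42,0,0,0,-0.09,0.42,0,0,0,-0.09,0.42,0,0,10,0,0.42,0,0,10,0,0.42,0,0,0,0,0.42,0,0,0,0,0.42]
}}

```text
time: 7.52
tool_pos: [0.5325, 0.2072, 0.2255]
tool_rot: [0.0, 0.993, 0.118, -0.002]
contact_force: [0.2, -0.1, -0.5]
gripper_width: 0.42
grasp_force: 1.9
```

```bash
python3 - <<'E'
from h import *
for i in range(6): grab("wrist")
s=manip.state(); im,*_=grab("wrist","w4.png")
print(s["tool_pos"],s["tool_rot"],s["contact_force"],s["gripper_width"],s["grasp_force"])
cv2.imwrite("pics/c5.png",cv2.resize(im[140:340,190:440],(750,600),interpolation=cv2.INTER_CUBIC))
E
```

```text
[0.53393877 0.20755223 0.22857808] [-6.33182553e-05  9.92898590e-01  1.18962871e-01  4.70360636e-04] [ 0.34661295 -0.03391036 -0.67520177] 0.42390546610462 1.8850777996703982
```

View pics/c5.png

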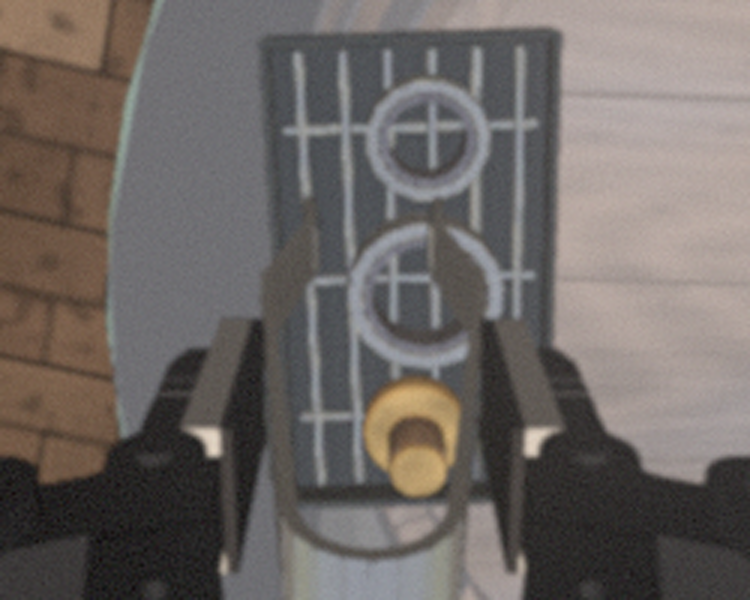

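The crop shows the small collar's rim at (428,140) (about 122 px wide), the jaw tips at about (311,200) and (436,200), and the large collar at (426,292). Working out the offset.

```bash
cat >> h.py <<'E'
def tool(f,u,v,s,z=None,tz=None):
    q=s["tool_rot"]; M=R.from_quat([q[1],q[2],q[3],q[0]]).as_matrix(); p=s["tool_pos"]
    d=np.load("pics/"+f+".npz"); r=M.T@d["rot"]@np.array([(u-d["c"][0])/d["K"],(v-d["c"][1])/d["K"],1]); e=M.T@(d["eye"]-p)
    if z is not None: return M.T@(ray(f,u,v,z)-p)
    return e+r*(tz-e[2])/r[2]
E
python3 - <<'E'
from h import *
s=manip.state()
g=lambda U,V,**k:(tool("w4",190+(U+.5)/3-.5,140+(V+.5)/3-.5,s,**k)*1000).round(1)
print("collar c",g(428,140,z=.0365),"L",g(366,140,z=.0365),"R",g(490,140,z=.0365),"T",g(428,79,z=.0365),"B",g(428,201,z=.0365),ray("w4",190+428/3,140+140/3,.0365))
print("large",g(426,292,z=.0365))
for tz in(.095,.1,.105): print("tips",g(311,200,tz=tz),g(436,200,tz=tz),"jaw mid",g(290,240,tz=tz-.012))
print("edges",g(265,40,z=.0285),g(557,35,z=.0285),g(550,340,z=.0285))
print(s["tool_pos"])
E
```

```text
collar c [ -1.4  19.3 192. ] L [ -1.4  -2.4 192. ] R [ -1.5  41.1 192. ] T [ 20.1  19.  192.1] B [-23.8  19.7 192. ] [0.53699686 0.1880179  0.0365    ]
large [-59.   19.6 192. ]
tips [  6.6 -15.4  95. ] [ 6.5 15.6 95. ] jaw mid [  0.3 -19.7  83. ]
tips [  5.  -15.7 100. ] [  5.  16. 100.] jaw mid [ -1.5 -20.2  88. ]
tips [  3.5 -16.1 105. ] [  3.5  16.4 105. ] jaw mid [ -3.2 -20.6  93. ]
edges [ 32.5 -37.6 200.1] [ 34.1  64.1 200.1] [-82.3  68.  200. ]
[0.53391992 0.20755115 0.22854782]
```

Call:
{"api": "move_arm", "payload": {
  "increments": [-1,1,10,0,0.42,0,0,20,0,0.42,0,0,20,0,0.42,0,0,15,0,0.42,0,0,5,0,0.42,0,0,0,0,0.42,0,0,0,0,0.42,0,0,0,0,0.42]
}}

```text
time: 8.53
tool_pos: [0.5338, 0.2065, 0.1594]
tool_rot: [-0.0, 0.993, 0.119, 0.001]
contact_force: [0.8, -0.1, -0.4]
gripper_width: 0.427
grasp_force: 1.9
```

```bash
python3 - <<'E'
from h import *
for i in range(5): grab("wrist")
s=manip.state(); im,*_=grab("wrist","w5.png")
print(s["tool_pos"],s["tool_rot"],s["contact_force"],s["gripper_width"],s["grasp_force"])
cv2.imwrite("pics/c6.png",cv2.resize(im[140:340,190:440],(750,600),interpolation=cv2.INTER_CUBIC))
E
```

```text
[0.53339208 0.20639701 0.15892636] [-8.36771482e-05  9.92878192e-01  1.19131506e-01  7.56621405e-04] [-0.31395849  0.18711974  0.1360299 ] 0.415595391491552 1.884845708264038
```

View pics/c6.png

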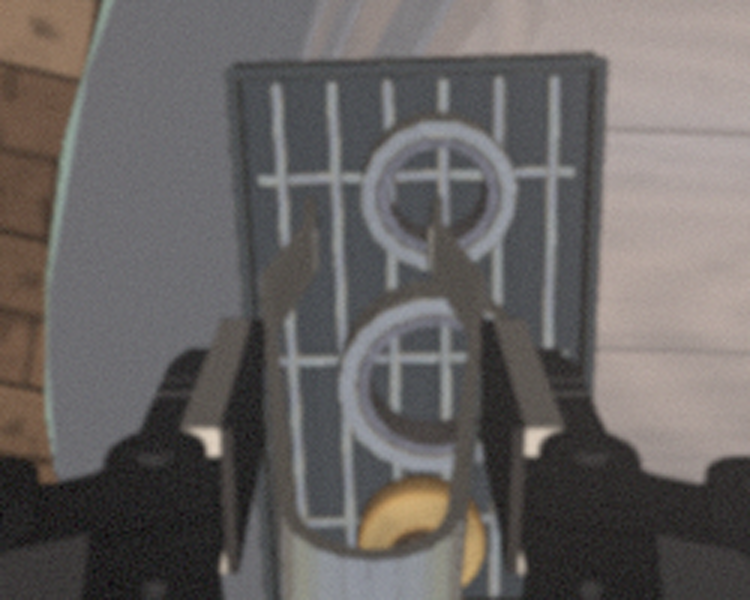

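The collar's rim is now centred at crop (439,194) and the jaw tips are at (311,200) and (436,200), so the right jaw is over the hole.

```bash
python3 - <<'E'
from h import *
s=manip.state()
g=lambda U,V,**k:(tool("w5",190+(U+.5)/3-.5,140+(V+.5)/3-.5,s,**k)*1000).round(1)
print("c",g(439,194,z=.0365),"L",g(361,190,z=.0365),"R",g(517,190,z=.0365),"T",g(439,120,z=.0365),"B",g(439,270,z=.0365))
print(g(311,200,tz=.1013),g(436,200,tz=.1013))
E
```

```text
c [ -0.   18.4 122.2] L [  1.1  -3.3 122.2] R [  1.1  40.1 122.2] T [ 21.   18.  122.2] B [-22.7  18.9 122.2]
[  4.7 -15.8 101.3] [  4.7  16.1 101.3]
```

Call:
{"api": "move_arm", "payload": {
  "increments": [0,0,8,0,0.42,0,0,10,0,0.42,0,0,9,0,0.42,0,0,6,0,0.42,0,0,0,0,0.42,0,0,0,0,0.42,0,0,0,0,0.42,0,0,0,0,0.42]
}}

```text
time: 9.5
tool_pos: [0.5333, 0.2064, 0.1256]
tool_rot: [-0.0, 0.993, 0.119, 0.0]
contact_force: [0.7, 0.0, 0.9]
gripper_width: 0.423
grasp_force: 1.9
```

```bash
python3 - <<'E'
from h import *
for i in range(5): grab("wrist")
s=manip.state(); im,*_=grab("wrist","w6.png")
print(s["tool_pos"],s["contact_force"],s["gripper_width"],s["grasp_force"])
cv2.imwrite("pics/c7.png",cv2.resize(im[140:340,190:440],(750,600),interpolation=cv2.INTER_CUBIC))
E
```

```text
[0.53317123 0.20632483 0.12544313] [-0.19763372  0.07640383 -0.70890451] 0.4182085290864667 1.884649054845795
```

View pics/c7.png

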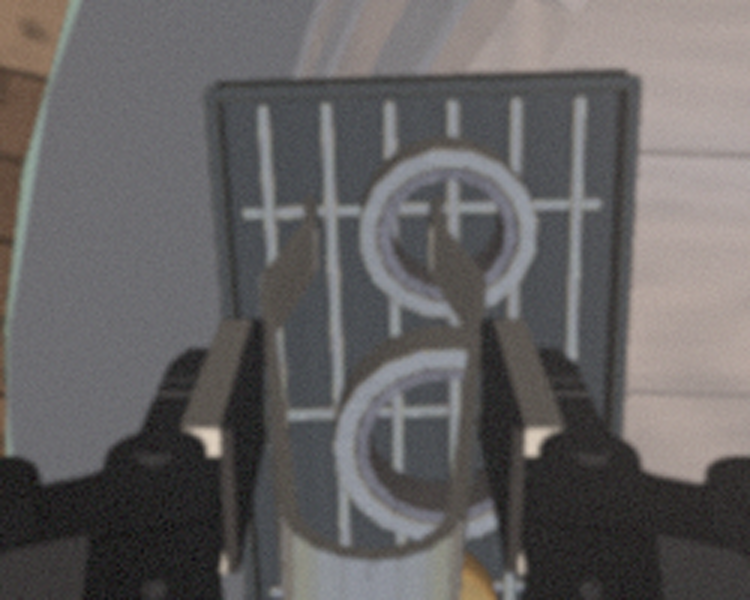

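The right jaw (436,200) is in the hole of the collar (centre 449,232) and the left jaw (311,200) is outside it. Now I'll close gradually.

Call:
{"api": "move_arm", "payload": {
  "increments": [0,0,0,0,0.4,0,0,0,0,0.38,0,0,0,0,0.36,0,0,0,0,0.34,0,0,0,0,0.32,0,0,0,0,0.3,0,0,0,0,0.3,0,0,0,0,0.3]
}}

```text
time: 10.47
tool_pos: [0.533, 0.2063, 0.1251]
tool_rot: [-0.0, 0.993, 0.119, 0.0]
contact_force: [-0.7, 0.4, 0.7]
gripper_width: 0.309
grasp_force: 35.8
```

Call:
{"api": "move_arm", "payload": {
  "increments": [0,0,0,0,0.25,0,0,0,0,0.25,0,0,0,0,0.25,0,0,0,0,0.25,0,0,0,0,0.25,0,0,0,0,0.25]
}}

```text
time: 10.97
tool_pos: [0.5331, 0.2063, 0.1252]
tool_rot: [-0.0, 0.993, 0.119, 0.0]
contact_force: [-1.5, 0.2, 1.6]
gripper_width: 0.296
grasp_force: 58.8
```

Call:
{"api": "move_arm", "payload": {
  "increments": [0,0,-2,0,0.25,0,0,-4,0,0.25,0,0,-6,0,0.25,0,0,-8,0,0.25,0,0,-8,0,0.25,0,0,-10,0,0.25,0,0,-10,0,0.25,0,0,-10,0,0.25]
}}

```text
time: 11.63
tool_pos: [0.5332, 0.2063, 0.1846]
tool_rot: [-0.0, 0.993, 0.119, 0.0]
contact_force: [-0.4, -1.2, -0.8]
gripper_width: 0.302
grasp_force: 58.8
```

Call:
{"api": "move_arm", "payload": {
  "increments": [0,0,-10,0,0.25,0,0,-10,0,0.25,0,0,-10,0,0.25,0,0,-10,0,0.25,0,0,-10,0,0.25,0,0,-6,0,0.25,0,0,-4,0,0.25,0,0,-2,0,0.25]
}}

```text
time: 12.3
tool_pos: [0.5331, 0.2063, 0.2458]
tool_rot: [-0.0, 0.993, 0.119, 0.0]
contact_force: [-0.3, 0.5, -0.9]
gripper_width: 0.297
grasp_force: 58.8
```

Call:
{"api": "move_arm", "payload": {
  "increments": [0,0,0,0,0.25,0,0,0,0,0.25,0,0,0,0,0.25,0,0,0,0,0.25,0,0,0,0,0.25,0,0,0,0,0.25,0,0,0,0,0.25,0,0,0,0,0.25]
}}

```text
time: 12.97
tool_pos: [0.5329, 0.2063, 0.2449]
tool_rot: [-0.0, 0.993, 0.119, -0.0]
contact_force: [-0.8, 0.1, -0.6]
gripper_width: 0.294
grasp_force: 58.8
```

```bash
python3 - <<'E'
from h import *
for i in range(8): grab("wrist")
s=manip.state(); im,*_=grab("wrist","w7.png"); side,*_=grab("side","side7.png")
print(s["tool_pos"],s["contact_force"],s["gripper_width"],s["grasp_force"],s["time"])
a=cv2.resize(im[140:340,190:440],(430,344)); b=cv2.resize(side[120:290,250:430],(364,344),interpolation=cv2.INTER_CUBIC)
cv2.imwrite("pics/c8.png",np.hstack([a,b]))
E
```

```text
[0.53293339 0.20630181 0.24503533] [ 0.17911574  0.15573687 -0.62663351] 0.29308590770492565 58.8369905250147 13.3667
```

View pics/c8.png

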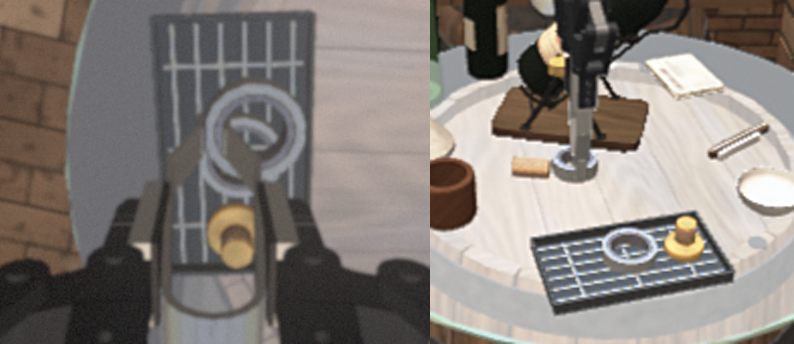

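The small collar hangs level in the tongs (left crop 253,135), over the tray and about 12 cm up. The large collar and stopper are in place.

```bash
python3 -c "
from plant import manip
print(manip.job_done())"
```

```text
the job is handed in; nothing more can be done
None
```

The job is handed in: the small collar is pinched level in the tongs about 12 cm above the tray, the large collar and stopper look unmoved in the final view, and the hand-in call returned no verdict.

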